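# Turn the seedling heat-mat dial one click warmer

## Task

With a fingertip laid on the knurled dial of the grey heat-mat control box, turn it clockwise (seen from above) one click, so that its white pointer goes from the blue mark to the yellow mark and no further; then press the green button beside it all the way down and let it spring back. Only touch and push: leave the box where it stands, flat on the bench, and do not disturb the pot, the trowel or the seed tray.

Things in the scene. Friction and masses are not known exactly. Their poses are not given: they have to be found in the camera images.
- controller: Grey control box, loose on rubber feet, about 1 kg, 150 (its x) by 210 (its y) by 45 mm high. Origin at the centre of its underside. In its frame the dial's axis is at x 0, y +35 mm, the button at x 0, y -68 mm. Three round 12 mm colour marks lie on its top, 61 mm from the dial's axis: yellow straight towards +x (away from the robot), blue 0.6 rad from it towards +y, red 0.6 rad towards -y.
- dial_top (a point): Centre of the flat top face of the dial, a black disc 96 mm across, 18 mm thick, with knurled rim, grey radial ribs on top, silver boss and white pointer. The top face is 64 mm above the bench; it turns about the vertical axis through this point. Too wide to pinch: lay a closed fingertip on its top face about 33 mm from the axis, press down with some 4 to 10 N and stroke along the arc.
- dial (a joint): Turn of the dial in rad, growing clockwise seen from above. It rests in three sprung detents: 0 (white pointer at blue), 0.6 (at yellow), 1.2 (at red). Between them it springs to the nearer one: past about 0.3 it snaps on towards 0.6, past about 0.9 towards 1.2. Turning it out of a detent takes up to about 0.075 N m. It starts in the detent at 0.
- button_top (a point): Centre of the top of the green round push button, 28 mm across, in a black housing on the box top, beside the dial.
- button (a joint): Travel of the button in m: 0 up, 0.006 fully down; a spring returns it; fully down takes 5 N.
- pot_mid (a point): Terracotta pot standing upright and loose beside the box on its +y side, 108 mm across the rim, 92 mm high; this point is on its axis half-way up. Bystander.
- trowel: Steel trowel with a wooden handle, lying loose on the bench on the box's -y side: 335 mm long along its x (handle from -140 mm, blade to +195 mm), 70 mm wide, 26 mm high. Origin on its underside. Bystander.
- tray_mid (a point): Green plastic seed tray with compartments, 150 by 240 mm and 50 mm high, standing loose beyond the box on its +x side; this point is its centre, half-way up. Bystander.

How it is judged:
By the outcome, as a careful person would: the job done as asked, in the order asked, and still so for the second after the job is handed in, with the robot touching nothing.
It also fails if it takes over 42 s, if anything falls off the work surface, if the arm or the gripper's body presses on something with over 40 N, if the wrist force passes 120 N, or if a joint passes its speed limit or range.

## Robot

A 6-joint arm with a two-finger parallel gripper is mounted at the origin on the work surface. World frame = base frame: x ahead of the robot, y to its left, z up, the work surface at z = 0. Lengths are in m, angles in rad, forces in N, time in s.
With the tool pointing down it reaches from about 0.35 to 0.975 m from the base axis. Payload 4.9 kg.
Tool frame: the origin (TCP) lies at the very end of the fingers, on their centre line; the grasp point (between the pads) lies 19 mm behind it (manip.hold_point_z is the distance from the TCP to the grasp point, in m); z points along the fingers, x is the direction in which the jaws open and shut, and the axes are right-handed (so a half turn about z gives the same grasp; the last joint's range is limited). The gripper opens to 85 mm and grips with 20 to 120 N. Pads are 22 mm wide; open, the fingers measure 114 mm over their backs; the gripper's body (76 mm by 85 mm) begins 54 mm behind the grasp point. The pads swing forward as they close: fully open they stand 13 mm farther back than shut.
Start: joints at [1.17, 0.053, 1.613, -0, 1.476, -0.119], TCP at [0.174, 0.6, 0.231] pointing down, gripper open.
Joint ranges: [-3.01, 3.01], [-1.01, 2.22], [0.06, 2.58], [-1.02, 4.17], [0.09, 2.62], [-3.14, 3.14]. Speed limits (rad/s): [2.57, 2.57, 3.14, 3.14, 3.14, 3.14].

## Interface

Orientations are given as a unit quaternion [w, x, y, z].
In Python, from plant import manip gives the robot as it stands.
- The arm moves only by the shell command python3 -m handwheel 'ROWS' [OPENING]. ROWS is JSON, a list of rows, each an object of numbers: "dx", "dy", "dz": the shift along the tool's x, y, z in m; "ax", "ay", "az": the turn, a rotation vector about the tool's x, y, z in rad. In form: [{"dx": .., "dy": .., "dz": .., "ax": .., "ay": .., "az": ..}, ...]. A call has 1 to 5 rows; each row is the pose to reach, as a shift and turn from the pose commanded when the call began, along the tool's axes at that moment; what a row does not reach only later rows make up. A row lasts 1/8 s, in which the tool goes at most 62.5 mm and 10.7 degrees, less where a joint would pass 70% of its speed; a pose out of reach is approached as far as the arm can. A call with a gripper value outside its range is refused whole. OPENING is the closure in counts, from 0 (fully open) to 255 (shut), set as the call begins (- or left out, the last holds). The fingers move at their own pace and stop on an object; the grip force is fixed at half the most. Time passes only in rows, so rows that repeat a pose let the fingers close. It gives the time, the measured TCP pose, the force and the opening at its end, in the units of the state.
- manip.state(): the state, without advancing time (a new reading comes with each control period).
- manip.grab_frame(name): name is "scene" or "top" or "wrist"; returns a dict with "image" (420x560x3 uint8, blue, green, red), "z_map" (420x560 float32, m along the optical axis (not along the pixel's ray), 0 where there is no reading), "K" (3x3 intrinsics, pixels), "xyz" and "rotation" of the camera in the world. Camera axes: x right, y up, looking along -z (the intrinsics and any distortion apply to the point x, -y, -z); pixel columns grow to the right and rows downward; lengths in m; the calibration is good to about 2 mm. A picture is of the moment at which its call begins.
- manip.job_done(): hands the job in, once; it reports no verdict.
The state is a dict: "time": time; "joint_pos": joint angles; "joint_vel": joint speeds; "joint_efforts": joint torques, N m; "tool_pos": TCP position; "tool_rot": TCP orientation; "contact_force": force on the tool from outside, world axes, zero at the start; "ft_torque": the same for the moment, N m; "gripper_width": opening from 0.0 (shut) to 1.0 (fully open).
Only numpy, scipy, OpenCV 4.12 (cv2) and the standard library are available. Lean on these libraries where they do the work, as an engineer would, in place of code of your own. Each camera call takes 0.05 s, during which the arm holds its last target.

## Working session

There is one attempt and no reset: what is moved stays moved. The work goes in short steps, Python scripts to look and compute and a shell command to move; the robot and the scene stay as the last step left them, time stands still between calls to the robot, and variables do not carry over. Pictures are saved under pics/ and viewed, and the job is handed in when it is done.

```bash
ls; mkdir -p pics; python3 - <<'E'
from plant import manip
import cv2,numpy as np,pickle
print(manip.state())
for n in ["scene","top"]:
    f=manip.grab_frame(n); cv2.imwrite(f"pics/{n}0.png",f["image"]); pickle.dump(f,open(f"pics/{n}0.pkl","wb")); print(n,f["K"],f["xyz"],f["rotation"])
E
```

```text
pics
{'time': 0.0, 'joint_pos': array([ 1.17001115e+00,  5.33099010e-02,  1.61430306e+00,  2.15051029e-05,
        1.47598354e+00, -1.19006080e-01]), 'joint_vel': array([-0.00158921, -0.00053042,  0.0005654 , -0.00102837,  0.00015835,
        0.0033385 ]), 'joint_efforts': array([ 8.08395816e-05, -3.93686843e+01, -3.70175350e+01, -1.16776023e-04,
        7.01686396e-03,  1.46847253e-05]), 'tool_pos': array([0.17354398, 0.599776  , 0.23008671]), 'tool_rot': array([ 4.93351508e-04,  7.99395308e-01,  6.00804575e-01, -8.72101485e-04]), 'contact_force': array([-1.22544999,  0.49687074, -0.00542922]), 'ft_torque': array([-0.01430791, -0.04497037,  0.02555419]), 'gripper_width': 1.0003930504435208}
scene [[396.67755133   0.         272.92832117]
 [  0.         396.67755133 207.72811487]
 [  0.           0.           1.        ]] [0.80524889 0.36456424 0.7740271 ] [0.2572667  0.06927328 0.25003997 0.93085717]
top [[389.75685595   0.         284.45381321]
 [  0.         389.75685595 208.00672871]
 [  0.           0.           1.        ]] [0.38043091 0.02848023 1.01151687] [ 0.74143723  0.08817679 -0.08223871 -0.66010036]
```

View pics/scene0.png

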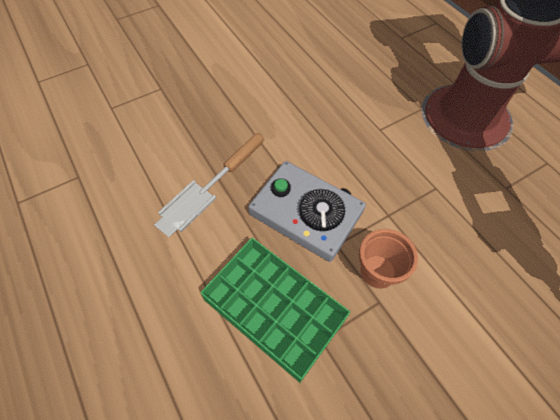

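View pics/top0.png

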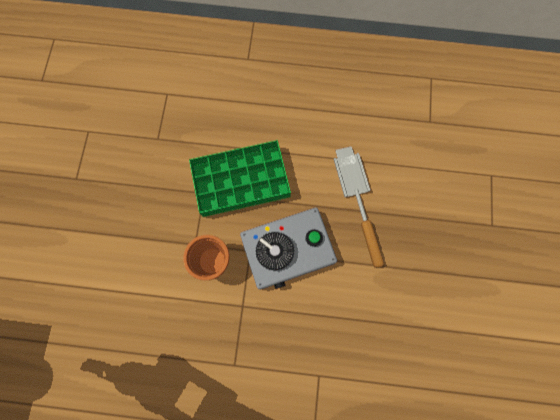

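Scene: box at about (310,210), pot (388,258), tray below. Top: dial at about (275,251), button (315,238). I'll enlarge both for exact pixels.

```bash
python3 - <<'E'
import cv2
a=cv2.imread("pics/top0.png")[195:300,170:350]; cv2.imwrite("pics/top0c.png",cv2.resize(a,None,fx=4.4,fy=4.4,interpolation=cv2.INTER_CUBIC))
a=cv2.imread("pics/scene0.png")[150:270,240:380]; cv2.imwrite("pics/scene0c.png",cv2.resize(a,None,fx=5,fy=5,interpolation=cv2.INTER_CUBIC))
E
```

```text
(no output)
```

View pics/top0c.png

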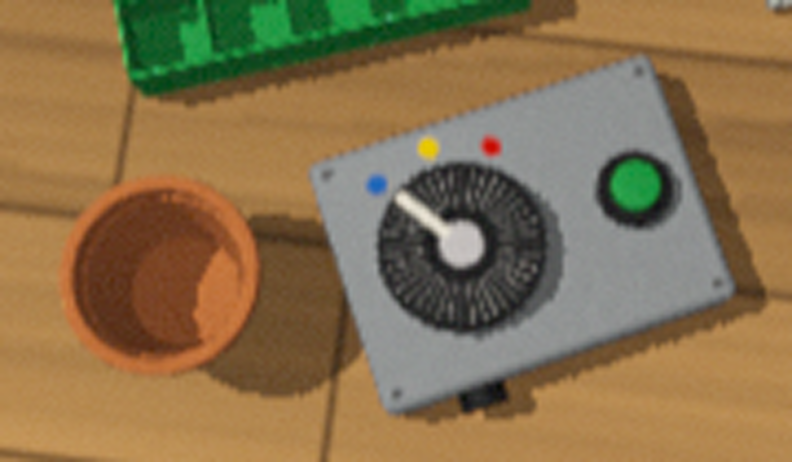

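View pics/scene0c.png

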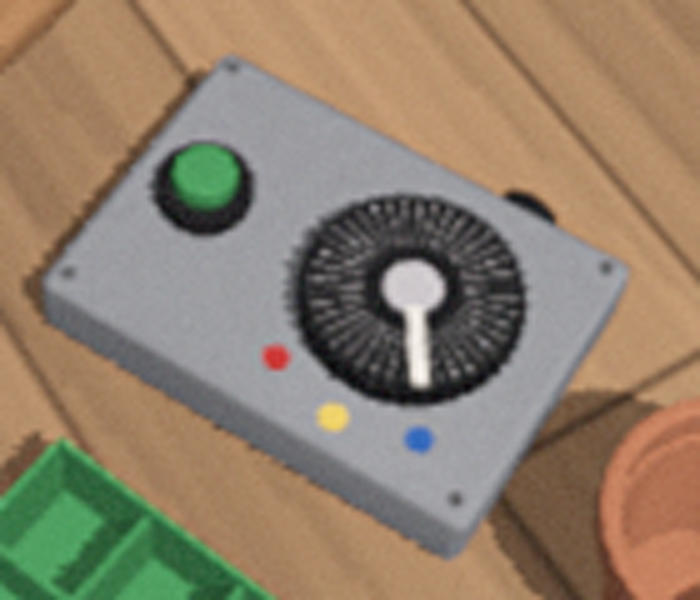

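```bash
cat >h.py <<'E'
import numpy as np,pickle
from scipy.spatial.transform import Rotation as R
def rot(q): return R.from_quat(q,scalar_first=True)
def ray(f,u,v):
    d=np.array([(u-f["K"][0,2])/f["K"][0,0],-(v-f["K"][1,2])/f["K"][1,1],-1.])
    return np.array(f["xyz"]),rot(f["rotation"]).apply(d)
def atz(f,u,v,z):
    o,d=ray(f,u,v); return o+d*(z-o[2])/d[2]
def dep(f,u,v):
    o,d=ray(f,u,v); z=np.median(f["z_map"][int(v)-1:int(v)+2,int(u)-1:int(u)+2]); return o+d*z
E
python3 - <<'E'
from h import *
np.set_printoptions(precision=4,suppress=True)
P={"top":(4.4,170,195,dict(dial=(462,246,.064),blue=(376,185,.045),yellow=(429,148,.045),red=(491,147,.045),button=(636,185,.065),c1=(648,58,.045),c2=(733,290,.045),c3=(393,408,.045),c4=(313,172,.045),pot=(160,275,.092),ptr=(402,196,.066))),
"scene":(5,240,150,dict(dial=(413,290,.064),blue=(419,440,.045),yellow=(333,417,.045),red=(276,357,.045),button=(206,172,.065),ptr=(420,384,.066)))}
for n,(s,x,y,p) in P.items():
    f=pickle.load(open(f"pics/{n}0.pkl","rb"))
    for k,(u,v,z) in p.items():
        u=(u+.5)/s-.5+x; v=(v+.5)/s-.5+y
        print(n,k,atz(f,u,v,z),"depth",dep(f,u,v))
E
```

```text
top dial [0.5042 0.0617 0.064 ] depth [0.5044 0.0617 0.0624]
top blue [0.5356 0.1152 0.045 ] depth [0.5359 0.1154 0.0436]
top yellow [0.5604 0.0879 0.045 ] depth [0.5605 0.088  0.0443]
top red [0.5651 0.0527 0.045 ] depth [0.5655 0.0528 0.0432]
top button [ 0.5492 -0.0307  0.065 ] depth [ 0.5492 -0.0307  0.0654]
top c1 [ 0.6279 -0.0317  0.045 ] depth [ 0.6399 -0.0346 -0.0017]
top c2 [ 0.4997 -0.092   0.045 ] depth [ 0.5002 -0.0925  0.0411]
top c3 [0.4132 0.0893 0.045 ] depth [0.4133 0.0896 0.0414]
top c4 [0.5389 0.1519 0.045 ] depth [ 0.5465  0.1578 -0.0012]
top pot [0.4664 0.2193 0.092 ] depth [0.4745 0.2373 0.0051]
top ptr [0.5278 0.0982 0.066 ] depth [0.5285 0.0985 0.0613]
scene dial [0.5062 0.0639 0.064 ] depth [0.5055 0.0632 0.0623]
scene blue [0.5362 0.1154 0.045 ] depth [0.5356 0.115  0.0436]
scene yellow [0.5605 0.0887 0.045 ] depth [0.5609 0.0892 0.0463]
scene red [0.5655 0.0532 0.045 ] depth [0.5656 0.0533 0.0453]
scene button [ 0.5496 -0.0293  0.065 ] depth [ 0.5499 -0.0288  0.0659]
scene ptr [0.5294 0.1023 0.066 ] depth [0.5286 0.1015 0.0639]
```

```bash
cat >>h.py <<'E'
C=np.array([0.5047,0.0615]); YAW=0.447
BTN=C+0.103*np.array([np.sin(YAW),-np.cos(YAW)])
def status(target=None):
    from plant import manip
    s=manip.state(); r=rot(s["tool_rot"]); p=np.array(s["tool_pos"]); np.set_printoptions(precision=4,suppress=True)
    q=p[:2]-C
    print("t",s["time"],"p",p,"x",r.apply([1,0,0]),"y",r.apply([0,1,0]),"z",r.apply([0,0,1]),"F",s["contact_force"],"w",s["gripper_width"])
    print("polar r,deg",np.hypot(*q),np.degrees(np.arctan2(q[1],q[0])),"btn off",p[:2]-BTN, "j",s["joint_pos"])
    if target is not None: print("tool delta",r.inv().apply(np.array(target)-p))
E
python3 - <<'E'
from h import *
a=np.radians(-16)
print(BTN)
status([*(C+.033*np.array([np.cos(a),np.sin(a)])),.12])
E
```

```text
[ 0.54922301 -0.03138004]
t 0.1 p [0.1736 0.5998 0.2302] x [ 0.2781  0.9606 -0.0019] y [ 0.9606 -0.2781 -0.0002] z [-0.0007 -0.0017 -1.    ] F [-0.1127 -1.0622  0.9351] w 1.0007541109515785
polar r,deg 0.632009116469719 121.59589536247802 btn off [-0.3756  0.6312] j [ 1.17    0.0533  1.6142  0.      1.476  -0.119 ]
tool delta [-0.4247  0.5008  0.1109]
```

```bash
python3 -m handwheel '[{"dx":-0.03,"dy":0.035},{"dx":-0.07,"dy":0.08},{"dx":-0.11,"dy":0.13},{"dx":-0.15,"dy":0.175},{"dx":-0.19,"dy":0.22}]' 255; python3 -c "
from h import *
status([.5364,.0524,.12])"
```

```text
t 0.1 p [0.1736 0.5998 0.2302] x [ 0.2781  0.9606 -0.0019] y [ 0.9606 -0.2781 -0.0002] z [-0.0007 -0.0017 -1.    ] F [-0.1127 -1.0622  0.9351] w 1.0007541109515785
polar r,deg 0.632009116469719 121.59589536247802 btn off [-0.3756  0.6312] j [ 1.17    0.0533  1.6142  0.      1.476  -0.119 ]
tool delta [-0.4247  0.5008  0.1109]invalid input at $[0]: expected keys dx, dy, dz, ax, ay, az
```

All six keys are needed per row.

```bash
python3 -m handwheel '[{"dx":-0.03,"dy":0.035,"dz":0,"ax":0,"ay":0,"az":0},{"dx":-0.07,"dy":0.08,"dz":0,"ax":0,"ay":0,"az":0},{"dx":-0.11,"dy":0.13,"dz":0,"ax":0,"ay":0,"az":0},{"dx":-0.15,"dy":0.175,"dz":0,"ax":0,"ay":0,"az":0},{"dx":-0.19,"dy":0.22,"dz":0,"ax":0,"ay":0,"az":0}]' 255; python3 -c "
from h import *
status([.5364,.0524,.12])"
```

```text
time: 0.72
tool_pos: [0.3328, 0.3548, 0.2308]
tool_rot: [0.0, 0.799, 0.601, -0.0]
contact_force: [0.3, -0.8, -0.4]
gripper_width: -0.0
t 0.725 p [0.3328 0.3548 0.2308] x [ 0.2778  0.9606 -0.0004] y [ 0.9606 -0.2778 -0.0001] z [-0.0001 -0.0003 -1.    ] F [ 0.3097 -0.7604 -0.3744] w -0.00029433762775942516
polar r,deg 0.33992800241450905 120.38026749248678 btn off [-0.2164  0.3861] j [ 0.6643 -0.2884  1.9264 -0.0002  1.5039 -0.625 ]
tool delta [-0.2338  0.2796  0.1109]
```

```bash
python3 -m handwheel '[{"dx":-0.04,"dy":0.047,"dz":0,"ax":0,"ay":0,"az":0},{"dx":-0.08,"dy":0.095,"dz":0,"ax":0,"ay":0,"az":0},{"dx":-0.12,"dy":0.142,"dz":0,"ax":0,"ay":0,"az":0},{"dx":-0.16,"dy":0.19,"dz":0,"ax":0,"ay":0,"az":0},{"dx":-0.2,"dy":0.238,"dz":0.01,"ax":0,"ay":0,"az":0}]' ; python3 -c "
from h import *
status([.5364,.0524,.12])"
```

```text
time: 1.35
tool_pos: [0.5061, 0.0971, 0.222]
tool_rot: [0.0, 0.799, 0.601, 0.001]
contact_force: [1.1, 0.6, 0.0]
gripper_width: 0.0
t 1.35 p [0.5061 0.0971 0.222 ] x [0.2784 0.9605 0.0009] y [ 0.9605 -0.2784  0.0019] z [ 0.002   0.0003 -1.    ] F [1.0559 0.6132 0.0182] w 5.2168677427084764e-05
polar r,deg 0.03561610931507753 87.79990372336414 btn off [-0.0432  0.1285] j [ 0.0449 -0.2094  1.8759  0.0002  1.473  -1.2438]
tool delta [-0.0346  0.0414  0.1021]
```

```bash
python3 -m handwheel '[{"dx":-0.034,"dy":0.041,"dz":0.03,"ax":0,"ay":0,"az":0},{"dx":-0.034,"dy":0.041,"dz":0.075,"ax":0,"ay":0,"az":0},{"dx":-0.034,"dy":0.041,"dz":0.105,"ax":0,"ay":0,"az":0},{"dx":-0.034,"dy":0.041,"dz":0.12,"ax":0,"ay":0,"az":0},{"dx":-0.034,"dy":0.041,"dz":0.12,"ax":0,"ay":0,"az":0}]' ; python3 - <<'E'
from h import *
status([.5364,.0524,.064])
from plant import manip
import cv2
for n in ["scene","wrist"]:
    f=manip.grab_frame(n); a=f["image"]
    if n=="scene": a=cv2.resize(a[130:270,220:400],None,fx=4,fy=4,interpolation=cv2.INTER_CUBIC)
    cv2.imwrite(f"pics/{n}1.png",a)
E
```

```text
time: 1.98
tool_pos: [0.534, 0.0551, 0.1004]
tool_rot: [-0.001, 0.799, 0.601, -0.001]
contact_force: [-0.2, 0.4, 0.4]
gripper_width: 0.005
t 1.975 p [0.534  0.0551 0.1004] x [ 0.2778  0.9606 -0.0006] y [ 0.9606 -0.2778 -0.0022] z [-0.0023  0.0001 -1.    ] F [-0.1577  0.4105  0.3767] w 0.005137334713343762
polar r,deg 0.029970302253562547 -12.32992327167121 btn off [-0.0152  0.0865] j [-0.0358 -0.037   1.9305 -0.      1.2504 -1.3251]
tool delta [-0.0019  0.0032  0.0364]
```

View pics/scene1.png

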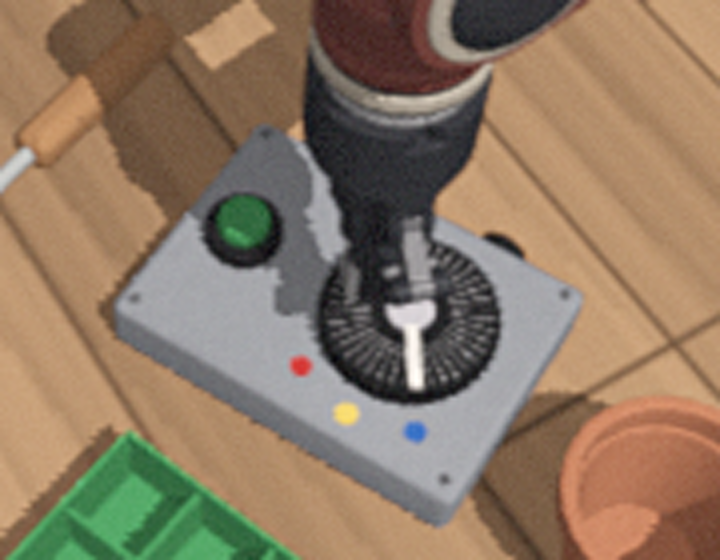

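View pics/wrist1.png

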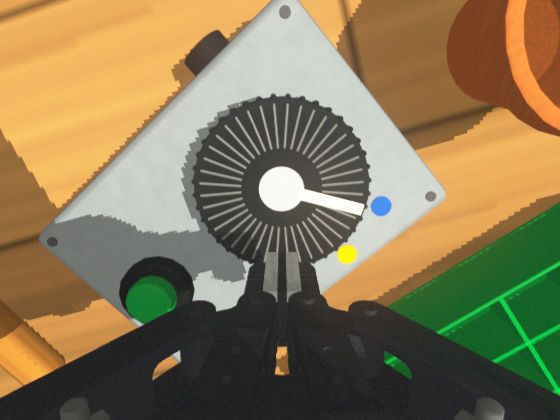

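Pointer (wrist 360,207) is at blue (381,206). The fingertips lie radially over the ribs. Descending.

```bash
python3 -m handwheel '[{"dx":-0.002,"dy":0.003,"dz":0.015,"ax":0,"ay":0,"az":0},{"dx":-0.002,"dy":0.003,"dz":0.028,"ax":0,"ay":0,"az":0},{"dx":-0.002,"dy":0.003,"dz":0.032,"ax":0,"ay":0,"az":0},{"dx":-0.002,"dy":0.003,"dz":0.034,"ax":0,"ay":0,"az":0},{"dx":-0.002,"dy":0.003,"dz":0.034,"ax":0,"ay":0,"az":0}]' ; python3 -c "
from h import *
status([.5364,.0524,.064])"
```

```text
time: 2.7
tool_pos: [0.5372, 0.0522, 0.0675]
tool_rot: [0.0, 0.799, 0.601, 0.0]
contact_force: [0.3, -0.9, -0.8]
gripper_width: -0.003
t 2.7 p [0.5372 0.0522 0.0675] x [0.278  0.9606 0.    ] y [ 0.9606 -0.278   0.0001] z [ 0.0001 -0.     -1.    ] F [ 0.3015 -0.8636 -0.7768] w -0.002557207423757074
polar r,deg 0.033791559202159406 -15.950603037922967 btn off [-0.012   0.0836] j [-0.041   0.0118  1.9433  0.      1.1863 -1.3301]
tool delta [-0.     -0.0008  0.0035]
```

```bash
python3 -m handwheel '[{"dx":0,"dy":0,"dz":0.002,"ax":0,"ay":0,"az":0},{"dx":0,"dy":0,"dz":0.003,"ax":0,"ay":0,"az":0},{"dx":0,"dy":0,"dz":0.003,"ax":0,"ay":0,"az":0}]' ; python3 -m handwheel '[{"dx":0,"dy":0,"dz":0.0005,"ax":0,"ay":0,"az":0},{"dx":0,"dy":0,"dz":0.0005,"ax":0,"ay":0,"az":0}]'
```

```text
time: 3.08
tool_pos: [0.5371, 0.0522, 0.0644]
tool_rot: [-0.0, 0.799, 0.601, -0.0]
contact_force: [0.1, 0.8, 0.1]
gripper_width: 0.007
time: 3.32
tool_pos: [0.5372, 0.0522, 0.064]
tool_rot: [0.0, 0.799, 0.601, 0.0]
contact_force: [-0.7, -0.1, 1.0]
gripper_width: -0.001
```

```bash
for i in 1 2 ; do python3 -m handwheel '[{"dx":0,"dy":0,"dz":0.0005,"ax":0,"ay":0,"az":0},{"dx":0,"dy":0,"dz":0.0005,"ax":0,"ay":0,"az":0}]'|grep -v rot; done
```

```text
time: 3.58
tool_pos: [0.5373, 0.0522, 0.064]
contact_force: [-2.2, 0.9, 4.9]
gripper_width: 0.003
time: 3.82
tool_pos: [0.5373, 0.0523, 0.064]
contact_force: [-3.6, 0.4, 7.7]
gripper_width: -0.0
```

```bash
python3 -m handwheel '[{"dx":-0.002,"dy":-0.0001,"dz":0,"ax":0,"ay":0,"az":0.06},{"dx":-0.004,"dy":-0.0002,"dz":0,"ax":0,"ay":0,"az":0.12},{"dx":-0.006,"dy":-0.0005,"dz":0,"ax":0,"ay":0,"az":0.18},{"dx":-0.008,"dy":-0.001,"dz":0,"ax":0,"ay":0,"az":0.24},{"dx":-0.0099,"dy":-0.0015,"dz":0,"ax":0,"ay":0,"az":0.3}]'; python3 - <<'E'
from h import *
status()
from plant import manip
import cv2
f=manip.grab_frame("wrist"); cv2.imwrite("pics/wrist2.png",f["image"])
E
```

```text
time: 4.45
tool_pos: [0.5334, 0.0439, 0.0639]
tool_rot: [-0.001, 0.881, 0.474, 0.001]
contact_force: [-2.7, 3.1, 7.5]
gripper_width: -0.001
t 4.45 p [0.5334 0.0439 0.0639] x [0.5513 0.8343 0.0021] y [ 0.8343 -0.5513 -0.0002] z [ 0.0009  0.0018 -1.    ] F [-2.7029  3.0716  7.5474] w -0.0010474624328944697
polar r,deg 0.03365573182842845 -31.595336934234503 btn off [-0.0159  0.0752] j [-0.058   0.0054  1.9564  0.0021  1.1789 -1.0457]
```

View pics/wrist2.png

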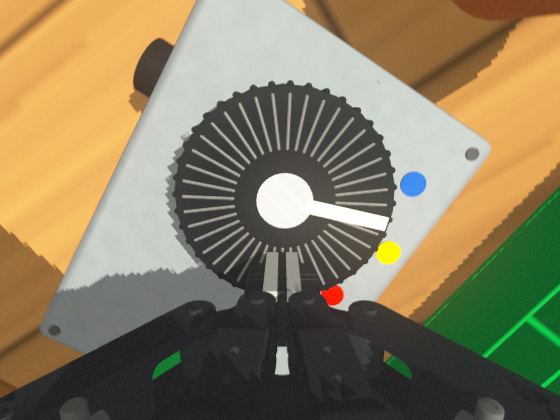

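The dial follows: the pointer (387,224) is midway between blue (413,184) and yellow (388,253). Continuing the same arc.

```bash
python3 -m handwheel '[{"dx":-0.002,"dy":-0.0001,"dz":0,"ax":0,"ay":0,"az":0.06},{"dx":-0.004,"dy":-0.0002,"dz":0,"ax":0,"ay":0,"az":0.12},{"dx":-0.006,"dy":-0.0005,"dz":0,"ax":0,"ay":0,"az":0.18},{"dx":-0.008,"dy":-0.001,"dz":0,"ax":0,"ay":0,"az":0.24},{"dx":-0.0092,"dy":-0.0013,"dz":0,"ax":0,"ay":0,"az":0.28}]'; python3 - <<'E'
from h import *
status()
from plant import manip
import cv2
f=manip.grab_frame("wrist"); cv2.imwrite("pics/wrist3.png",f["image"])
E
```

```text
time: 5.12
tool_pos: [0.527, 0.037, 0.0639]
tool_rot: [-0.001, 0.938, 0.346, 0.001]
contact_force: [-2.9, 3.3, 7.1]
gripper_width: 0.001
t 5.125 p [0.527  0.037  0.0639] x [0.7601 0.6498 0.0016] y [ 0.6498 -0.7601 -0.0013] z [ 0.0004  0.002  -1.    ] F [-2.9226  3.2821  7.1376] w 0.0005778984593816524
polar r,deg 0.0331297047304803 -47.69545766893889 btn off [-0.0222  0.0684] j [-0.0719 -0.0104  1.9723  0.0022  1.1795 -0.7802]
```

View pics/wrist3.png

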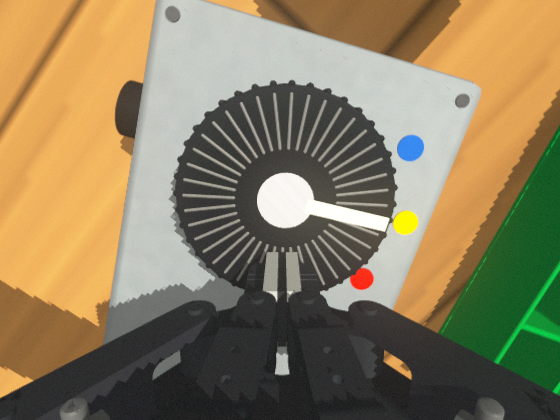

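The pointer (387,224) now lines up with yellow (405,222). Lifting straight up.

```bash
python3 -m handwheel '[{"dx":0,"dy":0,"dz":-0.003,"ax":0,"ay":0,"az":0},{"dx":0,"dy":0,"dz":-0.012,"ax":0,"ay":0,"az":0},{"dx":0,"dy":0,"dz":-0.03,"ax":0,"ay":0,"az":0},{"dx":0,"dy":0,"dz":-0.04,"ax":0,"ay":0,"az":0},{"dx":0,"dy":0,"dz":-0.04,"ax":0,"ay":0,"az":0}]'; python3 - <<'E'
from h import *
status([*BTN,.085])
from plant import manip
import cv2,pickle
f=manip.grab_frame("wrist"); cv2.imwrite("pics/wrist4.png",f["image"]);pickle.dump(f,open("pics/wrist4.pkl","wb"))
E
```

```text
time: 5.8
tool_pos: [0.5279, 0.036, 0.1048]
tool_rot: [0.001, 0.938, 0.347, 0.002]
contact_force: [-0.3, 1.2, -0.3]
gripper_width: 0.003
t 5.8 p [0.5279 0.036  0.1048] x [0.759  0.6511 0.0023] y [ 0.6511 -0.759   0.0024] z [ 0.0033 -0.0003 -1.    ] F [-0.3061  1.1934 -0.3157] w 0.002885071398021687
polar r,deg 0.034492510404986104 -47.68739936775719 btn off [-0.0213  0.0674] j [-0.0726 -0.0648  1.9493 -0.      1.2538 -0.7816]
tool delta [-0.0277  0.065   0.0198]
```

View pics/wrist4.png

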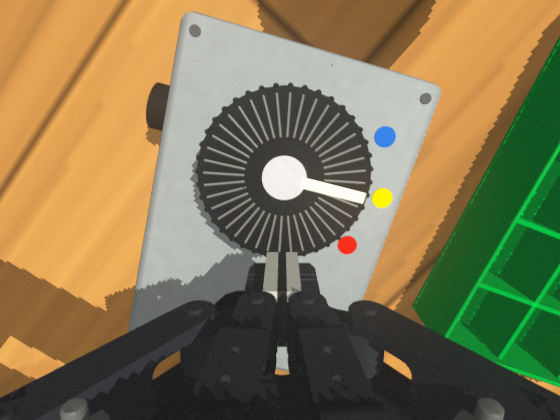

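Dial free and settled at yellow (pointer tip 365,199; yellow 382,198). Moving over the button.

```bash
python3 -m handwheel '[{"dx":-0.014,"dy":0.032,"dz":0,"ax":0,"ay":0,"az":0},{"dx":-0.028,"dy":0.065,"dz":0,"ax":0,"ay":0,"az":0},{"dx":-0.028,"dy":0.065,"dz":0.008,"ax":0,"ay":0,"az":0},{"dx":-0.028,"dy":0.065,"dz":0.015,"ax":0,"ay":0,"az":0},{"dx":-0.028,"dy":0.065,"dz":0.015,"ax":0,"ay":0,"az":0}]'; python3 - <<'E'
from h import *
status([*BTN,.065])
from plant import manip
import cv2,pickle
for n in ["scene","top"]:
    f=manip.grab_frame(n); a=f["image"]
    a=a[130:270,220:400] if n=="scene" else a[195:300,170:350]
    cv2.imwrite(f"pics/{n}5.png",cv2.resize(a,None,fx=4,fy=4,interpolation=cv2.INTER_CUBIC))
E
```

```text
time: 6.48
tool_pos: [0.5465, -0.0305, 0.0863]
tool_rot: [-0.001, 0.938, 0.348, -0.001]
contact_force: [-0.6, 0.1, -0.4]
gripper_width: -0.002
t 6.475 p [ 0.5465 -0.0305  0.0863] x [ 0.7584  0.6518 -0.0018] y [ 0.6518 -0.7584 -0.0026] z [-0.003   0.0008 -1.    ] F [-0.607   0.1048 -0.3542] w -0.0023163787105059007
polar r,deg 0.10100869692312671 -65.56626089092347 btn off [-0.0027  0.0009] j [-0.1918  0.0066  1.9134  0.0002  1.2247 -0.9017]
tool delta [0.0015 0.0025 0.0213]
```

View pics/scene5.png

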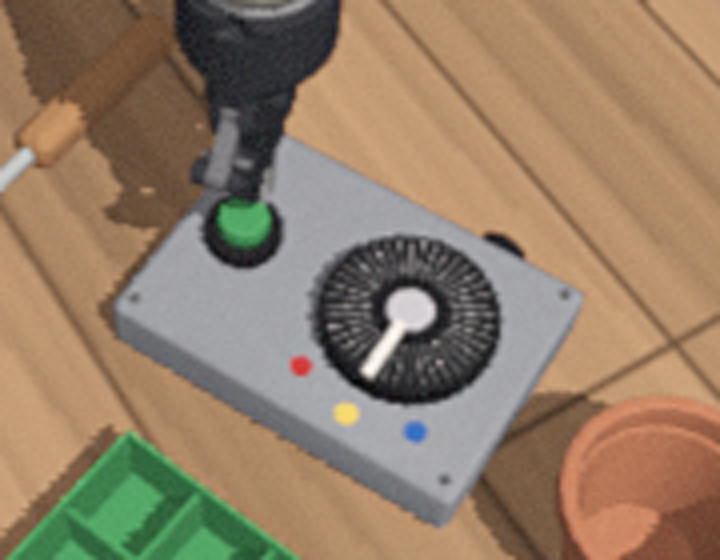

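View pics/top5.png

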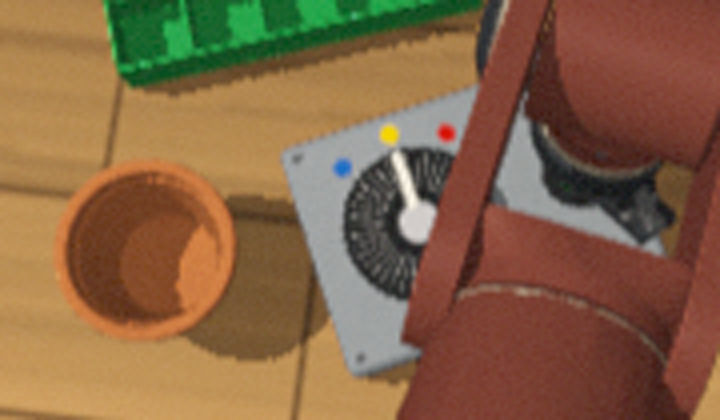

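Box marks are at the same pixels as before; pointer at yellow. Pressing the button.

```bash
python3 -m handwheel '[{"dx":0.001,"dy":0.002,"dz":0.008,"ax":0,"ay":0,"az":0},{"dx":0.0015,"dy":0.0025,"dz":0.016,"ax":0,"ay":0,"az":0},{"dx":0.0015,"dy":0.0025,"dz":0.019,"ax":0,"ay":0,"az":0},{"dx":0.0015,"dy":0.0025,"dz":0.019,"ax":0,"ay":0,"az":0}]'; for i in 1 ; do python3 -m handwheel '[{"dx":0,"dy":0,"dz":0.001,"ax":0,"ay":0,"az":0},{"dx":0,"dy":0,"dz":0.002,"ax":0,"ay":0,"az":0},{"dx":0,"dy":0,"dz":0.002,"ax":0,"ay":0,"az":0}]'|grep -v rot; done
```

```text
time: 7.08
tool_pos: [0.5503, -0.0323, 0.0684]
tool_rot: [-0.0, 0.938, 0.347, -0.0]
contact_force: [-0.4, 0.0, 0.4]
gripper_width: -0.002
time: 7.45
tool_pos: [0.5507, -0.0324, 0.0671]
contact_force: [-0.2, 0.0, -0.7]
gripper_width: 0.002
```

```bash
for i in 1 2; do python3 -m handwheel '[{"dx":0,"dy":0,"dz":0.001,"ax":0,"ay":0,"az":0},{"dx":0,"dy":0,"dz":0.0015,"ax":0,"ay":0,"az":0},{"dx":0,"dy":0,"dz":0.0015,"ax":0,"ay":0,"az":0}]'|grep -v rot; done; python3 -c "
from h import *
status()"
```

```text
time: 7.82
tool_pos: [0.5507, -0.0324, 0.0656]
contact_force: [-0.9, 0.9, 1.8]
gripper_width: -0.0
time: 8.2
tool_pos: [0.5507, -0.0324, 0.0641]
contact_force: [-0.0, 0.2, 3.4]
gripper_width: -0.004
t 8.2 p [ 0.5507 -0.0324  0.0641] x [0.759  0.6511 0.0002] y [ 0.6511 -0.759   0.0003] z [ 0.0003 -0.0001 -1.    ] F [-0.0123  0.2274  3.4109] w -0.00416636410701943
polar r,deg 0.10459723899532813 -63.88209787379144 btn off [ 0.0015 -0.001 ] j [-0.1937  0.0443  1.9165 -0.0001  1.1805 -0.9026]
```

```bash
for i in 1 2; do python3 -m handwheel '[{"dx":0,"dy":0,"dz":0.001,"ax":0,"ay":0,"az":0},{"dx":0,"dy":0,"dz":0.002,"ax":0,"ay":0,"az":0},{"dx":0,"dy":0,"dz":0.002,"ax":0,"ay":0,"az":0}]'|grep -v rot; done
```

```text
time: 8.57
tool_pos: [0.5507, -0.0324, 0.0621]
contact_force: [-0.1, 0.8, 2.8]
gripper_width: 0.002
time: 8.95
tool_pos: [0.5508, -0.0324, 0.0609]
contact_force: [-4.0, 0.9, 9.1]
gripper_width: 0.003
```

```bash
python3 -m handwheel '[{"dx":0,"dy":0,"dz":0.0004,"ax":0,"ay":0,"az":0},{"dx":0,"dy":0,"dz":0.0008,"ax":0,"ay":0,"az":0},{"dx":0,"dy":0,"dz":0.0008,"ax":0,"ay":0,"az":0}]'|grep -v rot; python3 - <<'E'
from plant import manip
import cv2
f=manip.grab_frame("scene"); a=f["image"][130:270,220:400]
cv2.imwrite("pics/scene6.png",cv2.resize(a,None,fx=4,fy=4,interpolation=cv2.INTER_CUBIC))
E
```

```text
time: 9.32
tool_pos: [0.5509, -0.0324, 0.0609]
contact_force: [-5.9, 0.4, 13.3]
gripper_width: -0.001
```

View pics/scene6.png

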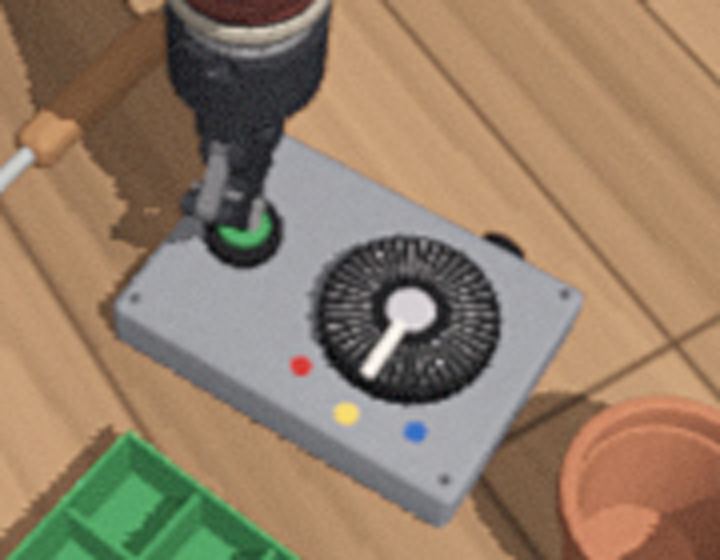

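```bash
python3 - <<'E'
from h import *
np.set_printoptions(precision=1,suppress=True,linewidth=200)
for n in ("top","scene"):
    f=pickle.load(open(f"pics/{n}0.pkl","rb"))
    c=(314,237) if n=="top" else (281,185)
    for v in range(c[1]-13,c[1]+15):
        print(v,np.array([dep1[2]*1000 for dep1 in [ (lambda o,d:o+d*f["z_map"][v,u])(*ray(f,u,v)) for u in range(c[0]-13,c[0]+14)]]))
E
```

```text
224 [  40.4   41.2   43.2   45.4   45.1   44.8   43.6 1011.5   40.4   41.5   42.    41.7   44.4   43.    44.1   44.5   44.6   41.7   41.4   41.6   40.2   41.7   39.1   -1.8   -4.8   -1.1   -0.8]
225 [43.4 41.8 43.8 41.8 38.6 42.  43.4 43.7 45.2 43.1 42.8 43.  42.6 42.1 43.1 46.3 46.6 44.6 40.9 45.3 42.7 43.6 41.9  0.3 -2.7 -2.2 -3. ]
226 [44.1 42.  42.  42.2 43.7 40.7 47.5 42.5 42.6 43.4 42.6 40.9 44.3 44.8 39.4 42.  42.  43.  41.8 45.4 45.3 41.7 44.3 37.6 -3.3 -1.5 -3.6]
227 [41.5 44.1 43.1 41.1 47.  45.1 43.6 43.4 43.  41.  43.9 44.8 42.8 42.3 45.8 46.4 44.5 41.7 47.5 42.2 43.7 44.4 41.  42.7 -2.5 -3.2 -0.1]
228 [43.4 42.8 44.8 44.9 44.4 46.6 44.6 43.  44.6 44.1 44.3 42.3 42.9 47.1 42.7 41.3 44.9 44.9 44.5 43.7 47.1 44.6 42.9 40.9 -4.5 -3.2 -1.9]
229 [44.1 44.  44.1 39.2 41.1 45.  38.8 41.1 44.6 41.3 41.7 44.2 40.4 42.9 43.9 41.1 42.8 41.8 41.9 43.5 43.6 43.3 40.6 40.8 39.3 -2.5 -1.3]
230 [42.5 42.2 39.4 45.2 44.2 42.2 44.1 43.3 44.7 52.  57.3 55.8 52.5 55.1 55.8 52.4 53.6 41.3 43.7 43.4 40.2 45.1 42.4 40.1 41.7  2.5 -3.6]
231 [44.3 43.9 42.7 47.3 44.9 43.6 41.7 41.9 52.3 54.9 53.8
[... 6365 characters left out ...]
[43.7 44.2 43.  43.8 44.6 43.7 44.4 47.6 50.8 51.4 53.  52.2 52.3 50.9 55.  52.8 51.4 47.7 44.  43.6 45.  44.9 43.7 44.5 43.  45.2 42.6]
196 [42.  44.3 45.2 43.5 46.  44.  43.1 42.9 43.2 46.8 46.4 47.7 46.6 46.8 49.9 46.4 45.7 43.4 44.1 43.2 44.7 42.6 44.1 43.5 45.2 47.3 44.5]
197 [44.3 46.5 46.9 45.6 42.9 44.5 46.7 44.2 44.7 45.6 44.5 44.9 41.8 45.6 44.3 45.7 43.5 44.9 44.7 44.3 43.2 42.8 44.8 42.8 45.7 43.  42.8]
198 [41.4 43.5 47.5 44.9 45.5 45.5 43.8 43.4 42.7 46.2 41.5 44.2 43.  46.3 43.7 44.8 45.9 44.7 45.6 44.3 45.1 44.5 43.5 43.7 45.1 45.  44. ]
199 [43.  43.4 43.3 44.1 43.4 43.2 43.5 44.3 43.6 42.7 43.2 44.8 43.9 44.1 46.  43.4 43.7 44.2 44.5 44.8 45.5 44.4 45.3 46.8 43.6 45.5 44.3]
```

The housing rim is at about 57 mm, and the finger stopped hard at 60.9 mm. That is the button's own end stop, 6 mm below its 67 mm top. Releasing and backing off.

```bash
python3 -m handwheel '[{"dx":0,"dy":0,"dz":-0.005,"ax":0,"ay":0,"az":0},{"dx":0,"dy":0,"dz":-0.015,"ax":0,"ay":0,"az":0},{"dx":0,"dy":0,"dz":-0.05,"ax":0,"ay":0,"az":0},{"dx":0,"dy":0,"dz":-0.1,"ax":0,"ay":0,"az":0},{"dx":0,"dy":0,"dz":-0.15,"ax":0,"ay":0,"az":0}]'|grep -v rot;  python3 -m handwheel '[{"dx":-0.03,"dy":0.03,"dz":0,"ax":0,"ay":0,"az":0},{"dx":-0.07,"dy":0.06,"dz":0,"ax":0,"ay":0,"az":0},{"dx":-0.1,"dy":0.08,"dz":0,"ax":0,"ay":0,"az":0},{"dx":-0.1,"dy":0.08,"dz":0,"ax":0,"ay":0,"az":0},{"dx":-0.1,"dy":0.08,"dz":0,"ax":0,"ay":0,"az":0}]'; python3 - <<'E'
from plant import manip
import cv2
for n in ["scene","top"]:
    f=manip.grab_frame(n); a=f["image"]; cv2.imwrite(f"pics/{n}7.png",a)
    a=a[150:270,240:380] if n=="scene" else a[195:300,170:350]
    cv2.imwrite(f"pics/{n}7c.png",cv2.resize(a,None,fx=5 if n=="scene" else 4.4,fy=5 if n=="scene" else 4.4,interpolation=cv2.INTER_CUBIC))
E
```

```text
time: 10.0
tool_pos: [0.5498, -0.0322, 0.2096]
contact_force: [0.3, 0.6, -0.1]
gripper_width: -0.003
time: 10.62
tool_pos: [0.5266, -0.1577, 0.2086]
tool_rot: [-0.001, 0.938, 0.347, -0.0]
contact_force: [-0.8, 0.2, 0.8]
gripper_width: -0.001
```

View pics/scene7c.png

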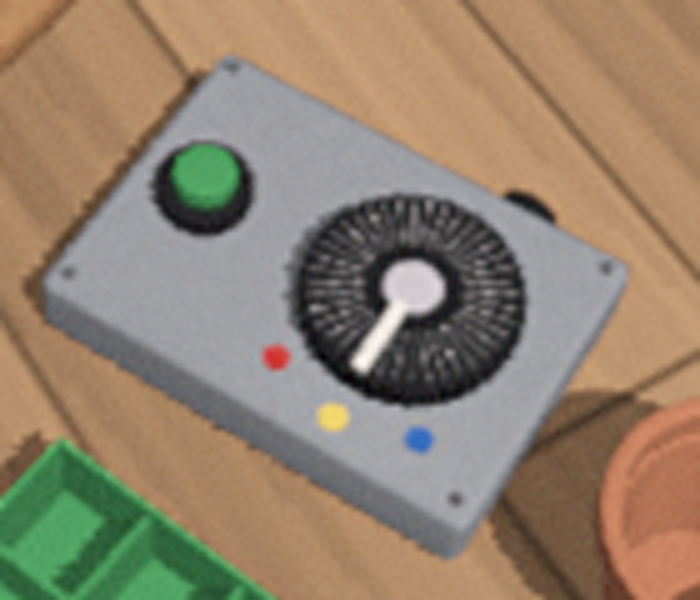

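View pics/scene7.png

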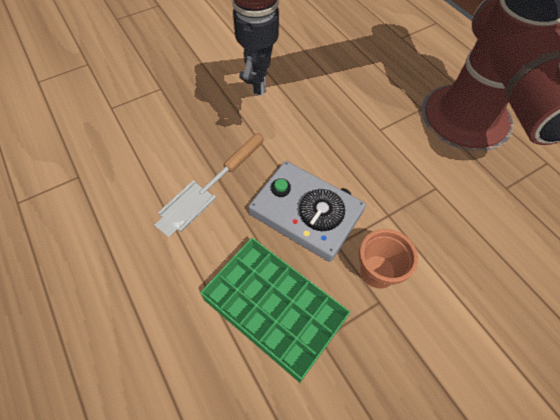

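The pointer tip (358,368 in the crop) faces yellow (333,417), and the button (206,175) is back up. Box, pot, tray and trowel are at the same pixels as at the start, and the arm is clear.

```bash
python3 -c "
from plant import manip
print(manip.job_done())"
```

```text
the job is handed in; nothing more can be done
None
```

The job is done and handed in at about 10.7 s, well inside the 42 s limit.

- **Dial:** I laid the closed fingertip on it about 33 mm from the axis with 7–8 N and stroked about 0.58 rad clockwise. The final picture shows the white pointer resting at the yellow mark, with the finger lifted clear.
- **Button:** I pressed it until it stopped hard at 60.9 mm, about 6 mm of travel, with up to 13 N. The housing rim measured about 57 mm, so the finger stopped on the button's own end stop, not on the rim. After I let go, the picture shows the button fully up again.
- **Surroundings:** The box, pot, trowel and tray sit where they did in the first picture, with no visible shift. The gripper is clear of everything, about 0.2 m above the bench.

No check failed. The one small disagreement was before I lifted the finger, when the pointer read about 3° past yellow; it was in line with yellow once released.

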